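# Set the iron's thermostat wheel one click up

## Task

Two identical iron stations stand on the conservation bench; one of them has the small iron lying in its cradle. With a fingertip on the knurled thumbwheel of the station that holds the iron, roll the top of the wheel away from the robot by exactly one click, so that it rests in the middle notch with its white line on top, and then let go. Leave the other station's wheel as it is, and do not pick up or displace the iron, the jar or the brass weight.

Things in the scene. Friction and masses are not known exactly. Their poses are not given: they have to be found in the camera images.
- unit_a: Station that has the iron in its cradle: grey bench box, fixed, 160 mm deep (own x) x 140 wide (own y) x 55 high; origin: centre of its underside on the table. Own +x runs from its front (robot side) to its back. Its thumbwheel is 34 mm to own -y of its centre, its cradle (two open steel forks in line along x, up to 79 mm high) 40 mm to own +y.
- unit_a_top (a point): Highest point of that station's thumbwheel, mid-width, 71 mm above the table; fixed in the unit, with its axes. Black knurled disc, radius 35 mm, 18 mm wide, level axis along own y 35 mm below this point. It stands 16 mm out of the housing between fixed 5 mm grey cheeks with black ticks, which end 6 mm below its top. A fingertip pressed on top and moved along own +x rolls it.
- unit_a_wheel (a joint): Turn of that wheel, rad; grows as its top rolls along own +x. Notches at 0 (start, its 5 mm white line on the robot side), 0.6 (middle, white line on top) and 1.2; a spring pulls it to the nearest notch, tipping points about 0.3 and 0.9. One click is 21 mm of rim travel; the rim resists with up to 3 N, so a downward press of 4 to 10 N carries it by friction.
- unit_b: The other station, with an empty cradle; the same as the first: grey bench box, fixed, 160 mm deep (own x) x 140 wide (own y) x 55 high; origin: centre of its underside on the table. Own +x runs from its front (robot side) to its back. Its thumbwheel is 34 mm to own -y of its centre, its cradle (two open steel forks in line along x, up to 79 mm high) 40 mm to own +y.
- unit_b_top (a point): Top of the thumbwheel of the other station, as on the first; leave it alone.
- unit_b_wheel (a joint): Turn of the other station's wheel in rad; it stays in its notch at 0.
- iron_mid (a point): Middle of the handle of the small cordless iron that lies in the cradle of its station: wooden handle 120 x 16 x 16 mm along own x, then a steel shaft and flat shoe to 133 mm from this point along own +x. This point lies 75 mm above the table.
- jar_mid (a point): Loose glass jar with a white lid, 56 mm across, 85 mm high, upright; this point is half-way up. A bystander.
- weight_mid (a point): Loose brass paper weight with a small knob, 52 mm across, 56 mm high; this point is half-way up. A bystander.
There are look-alikes about, which are no part of the job. Leave any turquoise look-alike of the unit_a alone. What is shaped like the unit_b but pink is not meant.

How it is judged (in metres and radians):
At the end, for the whole second after the job is handed in: The wheel of the station with the iron rests in its middle notch (0.6 rad within 0.12 rad) and stands still, the other wheel is still in its first notch (below 0.12 rad), and the iron (within 20 mm), the jar and the weight (within 30 mm) are where they were (value of joint unit_a_wheel between 0.48 and 0.72 rad and velocity of joint unit_a_wheel between -0.05 and 0.05 rad/s and value of joint unit_b_wheel below 0.12 rad and distance of iron_mid from where it was at the start of the episode below 0.02 m and distance of each of jar_mid, weight_mid from where it was at the start of the episode below 0.03 m); the robot touches nothing.
It fails at once if the wheel is rolled more than one click (past 0.9 rad) (value of joint unit_a_wheel above 0.9 rad).
It fails at once if the other station's wheel is turned towards its next notch (past 0.2 rad) (value of joint unit_b_wheel above 0.2 rad).
It fails at once if the iron is lifted or displaced by more than 20 mm (distance of iron_mid from where it was at the start of the episode above 0.02 m).
It fails at once if the jar or the weight is lifted or displaced by more than 30 mm (distance of any of jar_mid, weight_mid from where it was at the start of the episode above 0.03 m).
It also fails if it takes over 32 s, if anything falls off the work surface, if the arm or the gripper's body presses on something with over 40 N, if the wrist force passes 120 N, or if a joint passes its speed limit or range.

## Robot

A 6-joint arm with a two-finger parallel gripper is mounted at the origin on the work surface. World frame = base frame: x ahead of the robot, y to its left, z up, the work surface at z = 0. Lengths are in m, angles in degrees, forces in N, time in s.
With the tool pointing down it reaches from about 0.325 to 0.775 m from the base axis. Payload 5.5 kg.
Tool frame: the origin (TCP) lies between the finger pads; the fingertips stand 19 mm ahead of it and the grasp point (between the pads) is the TCP; z points along the fingers, y is the line along which they close (so a half turn about z gives the same grasp; the last joint's range is limited). The gripper opens to 88 mm and grips with 3 to 60 N. Pads are 20 mm wide; open, the fingers measure 115 mm over their backs; the gripper's body (75 mm by 178 mm) begins 61 mm behind the grasp point.
Start: joints at [-67.42, 5.22, 70.514, -0, 104.267, -3.249], TCP at [0.261, -0.54, 0.242] pointing down, gripper open.
Joint ranges: [-164.24, 164.24], [-49.07, 125.15], [9.68, 141.18], [-86.29, 266.29], [3.28, 154.24], [-151.56, 151.56]. Speed limits (degrees/s): [147.25, 147.25, 172.46, 180, 180, 180].

## Interface

Orientations are given as [roll, pitch, yaw] about the fixed x, y, z axes, in that order (R = Rz(yaw) Ry(pitch) Rx(roll)).
In Python, from rig import env gives the robot as it stands.
- The arm moves only by the tool apply_moves, never from a script. Its argument "rows" is a list of rows, each an object with "angular": the turn, a rotation vector about the tool's x, y, z in rad, a list of three; "translation": the shift along the tool's x, y, z in cm, a list of three; "grip": the finger opening in cm, from 0 to 8.78. In form: [{"angular": [wx, wy, wz], "translation": [tx, ty, tz], "grip": grip}, ...]. A call has 1 to 5 rows; each row is the pose to reach, as a shift and turn from the pose commanded when the call began, along the tool's axes at that moment; what a row does not reach only later rows make up. A row lasts 1/10 s, in which the tool goes at most 50 mm and 8.59 degrees, less where a joint would pass 70% of its speed; a pose out of reach is approached as far as the arm can. A call with a gripper value outside its range is refused whole. The fingers move at their own pace and stop on an object; "grip_force" is the grip in N (left out, the last holds). Time passes only in rows, so rows that repeat a pose let the fingers close. It gives the time, the measured TCP pose, the force, the opening and the grip force at its end, in the units of the state.
- env.state(): the state, without advancing time (a new reading comes with each control period).
- env.grab_frame(name): name is "scene" or "top" or "wrist"; returns a dict with "image" (384x512x3 uint8, red, green, blue), "mtx" (3x3 intrinsics, pixels), "D" ([k1, k2, p1, p2, k3] as OpenCV has them; the pictures are not rectified), "T" (4x4, takes a point from camera to world coordinates). Camera axes: x right, y down, z forward; pixel columns grow to the right and rows downward; lengths in m; the calibration is good to about 2 mm. A picture is of the moment at which its call begins. There is no depth.
- env.finish_job(): hands the job in; it is judged then, once.
The state is a dict: "clock": time; "q": joint angles; "qvel": joint speeds; "effort": joint torques, N m; "position": TCP position; "eef_rot": TCP orientation; "ft_force": force on the tool from outside, world axes, zero at the start; "ft_torque": the same for the moment, N m; "opening": finger opening in m; "gripper_force": force on a finger pad.
Only numpy, scipy, OpenCV 4.12 (cv2) and the standard library are available. Lean on these libraries where they do the work, as an engineer would, in place of code of your own. Each camera call takes 0.05 s, during which the arm holds its last target. There are 200 camera calls.

## Working session

There is one attempt and no reset: what is moved stays moved. The work goes in short steps, Python scripts to look and compute and a tool call to move; the robot and the scene stay as the last step left them, time stands still between calls to the robot, and variables do not carry over. Pictures are saved under pics/ and viewed, at most 10 in all, crops included, and the job is handed in when it is done.

Besides the shell and the picture viewer there is one more tool, called after "Request:" as name(argument=value, ...) on one line, values as JSON. apply_moves: Moves the arm, as the interface text tells. Its arguments: {"type":"object","properties":{"rows":{"type":"array"},"grip_force":{"type":"number"}},"required":["rows"]}

```bash
mkdir -p pics && python3 - <<'E'
from rig import env
import cv2,numpy as np
for n in ["scene","top"]:
    f=env.grab_frame(n); cv2.imwrite(f"pics/{n}0.png",cv2.cvtColor(f["image"],cv2.COLOR_RGB2BGR))
    np.savez(f"{n}0.npz",**f); print(n,f["T"].round(3).tolist(),f["mtx"].tolist(),f["D"])
print(env.state())
E
```

```text
scene [[0.193, 0.844, -0.5, 1.096], [0.981, -0.174, 0.085, -0.146], [-0.016, -0.507, -0.862, 0.946], [0.0, 0.0, 0.0, 1.0]] [[418.97227684824696, 0.0, 252.8928004957198], [0.0, 418.97227684824696, 193.3325574587121], [0.0, 0.0, 1.0]] [-0.00914471  0.          0.          0.          0.        ]
top [[-0.13, -0.966, 0.225, 0.373], [-0.992, 0.128, -0.025, -0.064], [-0.005, -0.226, -0.974, 1.025], [0.0, 0.0, 0.0, 1.0]] [[349.3602101608105, 0.0, 246.99208303515653], [0.0, 349.3602101608105, 187.650398944033], [0.0, 0.0, 1.0]] [-0.0066556  0.         0.         0.         0.       ]
{'clock': 0.1, 'q': array([-6.74197344e+01,  5.25754337e+00,  7.05727004e+01, -1.79279610e-03,
        1.04267464e+02, -3.24738611e+00]), 'qvel': array([-0.00442347, -0.17813494, -0.14589225,  0.03352547, -0.02627222,
       -0.09047953]), 'effort': array([ 2.89961179e-03, -4.47858202e+01, -4.07569599e+01,  6.99039269e-02,
        2.84153729e-02, -1.02435069e-04]), 'position': array([ 0.26131277, -0.53985275,  0.24065547]), 'eef_rot': array([-1.79902351e+02, -3.79938872e-03,  2.58272081e+01]), 'ft_force': array([ 0.50166571,  0.01271977, -0.01600945]), 'ft_torque': array([-0.05457766,  0.00536313,  0.02187102]), 'gripper_force': 0.0, 'opening': 0.08774648199660537}
```

View pics/scene0.png

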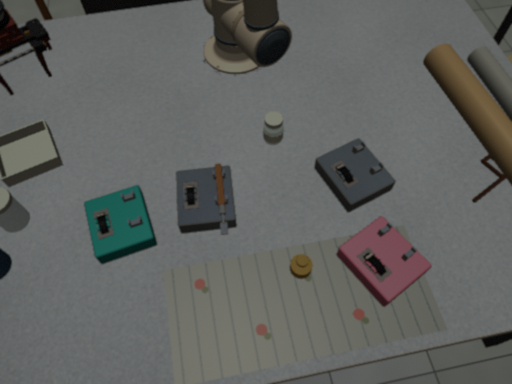

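View pics/top0.png

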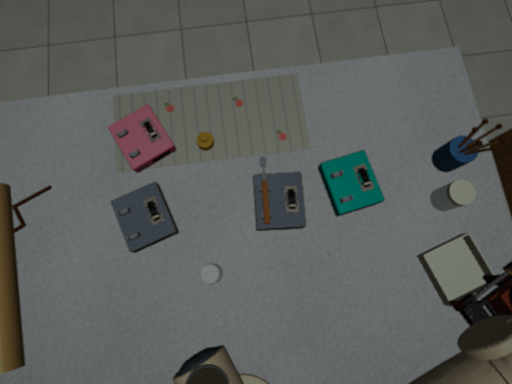

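Unit A is the grey box with the iron: scene view around (205,198), wheel at (191,195); top view around (279,201), wheel at (291,199). I'll enlarge both crops for exact corners.

```bash
python3 - <<'E'
import cv2,numpy as np
a=cv2.imread("pics/scene0.png")[150:240,165:245]; b=cv2.imread("pics/top0.png")[155:245,240:320]
o=np.hstack([cv2.resize(i,None,fx=5,fy=5,interpolation=cv2.INTER_CUBIC) for i in (a,b)])
cv2.imwrite("pics/crop1.png",cv2.convertScaleAbs(o,alpha=1.6))
E
```

```text
(no output)
```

View pics/crop1.png

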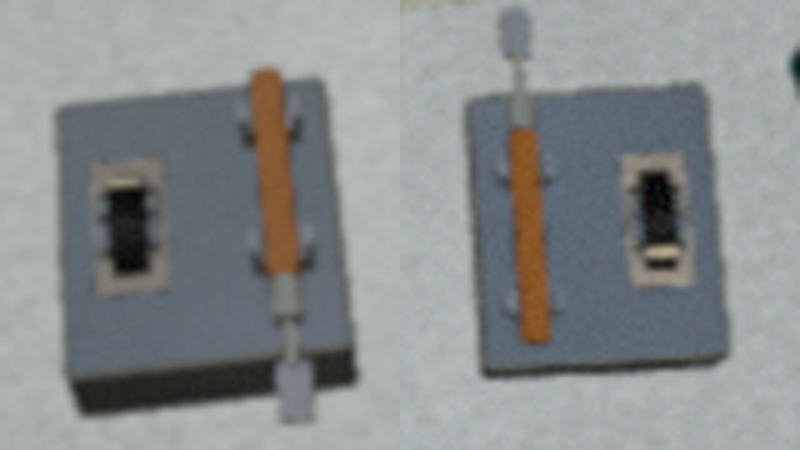

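```bash
cat > h.py <<'E'
import numpy as np,cv2
from scipy.optimize import least_squares
def proj(f,P):
    T=np.linalg.inv(f["T"]); return cv2.projectPoints(np.array(P,float),cv2.Rodrigues(T[:3,:3])[0],T[:3,3],f["mtx"],f["D"])[0][:,0]
def W(p,L):
    c,s=np.cos(p[2]),np.sin(p[2]); L=np.array(L,float); return np.c_[p[0]+c*L[:,0]-s*L[:,1],p[1]+s*L[:,0]+c*L[:,1],L[:,2]]
E
python3 - <<'E'
from h import *
h=.055
L=[[-.08,-.07,h],[-.08,.07,h],[.08,.07,h],[.08,-.07,h],[0,-.034,.071]]
S=(np.array([[57,106],[322,80],[353,346],[68,375],[128,228]])+.5)/5-.5+[165,150]
Tp=(np.array([[327,357],[83,370],[67,99],[306,86],[258,219]])+.5)/5-.5+[240,155]
fs,ft=np.load("scene0.npz"),np.load("top0.npz")
for nm,ob in (("both",[(fs,S),(ft,Tp)]),("s",[(fs,S)]),("t",[(ft,Tp)])):
    r=least_squares(lambda p:np.concatenate([(proj(f,W(p,L))-o).ravel() for f,o in ob]),[.5,-.15,0],x_scale=[.1,.1,.1])
    print(nm,r.x,np.degrees(r.x[2]),W(r.x,L[4:]),r.fun.round(1))
E
```

```text
both [ 0.55420806 -0.17452815 -0.07594629] -4.351401891901086 [[ 0.55162836 -0.20843015  0.071     ]] [-0.3 -1.5  1.1 -2.2  1.  -0.4 -0.8  0.5 -0.  -4.   1.3 -0.9 -0.2 -0.7
 -0.3 -2.   0.4 -2.   0.5 -1.9]
s [ 0.55815883 -0.17553647 -0.07065997] -4.048517836406145 [[ 0.55575839 -0.20945163  0.071     ]] [-0.7 -0.1  0.8 -0.9  1.   1.  -0.9  2.1 -0.2 -2.5]
t [ 0.55021315 -0.17301499 -0.08160984] -4.675899124556681 [[ 0.54744149 -0.20690183  0.071     ]] [ 0.8  0.8 -0.7  0.7 -0.5 -0.7  0.2 -0.5  0.2 -0.4]
```

Request:
apply_moves(rows=[{"translation": [4, -1.7, 0], "angular": [0, 0, -0.1], "grip": 0}, {"translation": [8, -3.4, 0], "angular": [0, 0, -0.2], "grip": 0}, {"translation": [12, -5.1, 0], "angular": [0, 0, -0.3], "grip": 0}, {"translation": [16, -6.8, 0], "angular": [0, 0, -0.4], "grip": 0}, {"translation": [20, -8.5, 0], "angular": [0, 0, -0.5], "grip": 0}], grip_force=20)

```text
clock: 0.6
position: [0.4052, -0.3749, 0.2411]
eef_rot: [-180.0, -0.0, 54.7]
ft_force: [-0.0, -0.0, 0.3]
opening: 0.0509
gripper_force: 0.0
```

Request:
apply_moves(rows=[{"translation": [4.4, 0.4, 0], "angular": [0, 0, -0.11], "grip": 0}, {"translation": [8.8, 0.8, 0], "angular": [0, 0, -0.22], "grip": 0}, {"translation": [13.2, 1.3, 0], "angular": [0, 0, -0.33], "grip": 0}, {"translation": [17.6, 1.7, 0], "angular": [0, 0, -0.44], "grip": 0}, {"translation": [22.1, 2.1, 0], "angular": [0, 0, -0.543], "grip": 0}])

```text
clock: 1.1
position: [0.5507, -0.2072, 0.2411]
eef_rot: [-180.0, -0.0, 85.8]
ft_force: [0.7, -0.3, 0.3]
opening: 0.0114
gripper_force: 0.0
```

```bash
python3 - <<'E'
from rig import env
import cv2,numpy as np
env.grab_frame("wrist")
f=env.grab_frame("wrist"); cv2.imwrite("pics/w1.png",cv2.convertScaleAbs(cv2.cvtColor(f["image"],cv2.COLOR_RGB2BGR),alpha=1.3))
np.savez("w1.npz",**f); s=env.state(); print(f["T"].round(3).tolist(),s["position"],s["eef_rot"],s["opening"],s["q"])
E
```

```text
[[0.998, -0.059, -0.016, 0.557], [-0.061, -0.964, -0.258, -0.131], [0.0, 0.258, -0.966, 0.383], [0.0, 0.0, 0.0, 1.0]] [ 0.55227117 -0.20431651  0.24039707] [-1.79948671e+02 -1.34781756e-01  8.60801983e+01] 0.0034519573539028973 [-23.67389339   3.54895346  72.39400278   0.11292836 104.1508801
 -19.72663346]
```

View pics/w1.png

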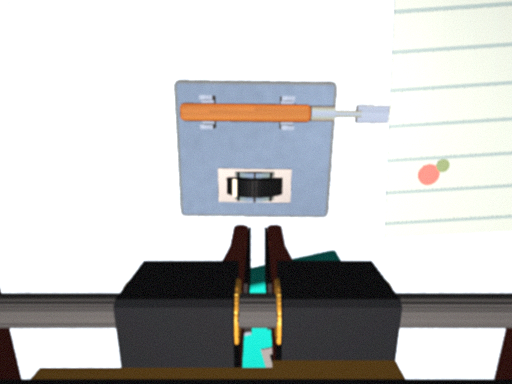

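The wrist view shows unit A upright: corners (175,82), (335,82), (328,216), (181,216), wheel centred near (255,187), white line on the robot side (235,187).

```bash
python3 - <<'E'
from h import *
h=.055
L=[[-.08,.07,h],[.08,.07,h],[.08,-.07,h],[-.08,-.07,h],[0,-.034,.071],[0,-.043,.071],[0,-.025,.071]]
f=np.load("w1.npz")
O=np.array([[175,81.5],[335.5,81.5],[328.5,216],[180.5,216],[255,187]])
r=least_squares(lambda p:(proj(f,W(p,L[:4]))-O[:4]).ravel(),[.5,-.15,0],x_scale=[.1,.1,.1])
print(r.x,np.degrees(r.x[2]),W(r.x,L[4:5]),r.fun.round(1),proj(f,W(r.x,L[4:])))
# column from wheel directly, given yaw
E
```

```text
[ 0.55229268 -0.17441717 -0.06457143] -3.69967065422365 [[ 0.55009878 -0.20834631  0.071     ]] [-3.2 -1.7  2.7 -1.1  0.8  2.3 -0.2  1.8] [[254.75372814 189.08107067]
 [254.74315627 197.77753636]
 [254.76444288 180.25800224]]
```

Request:
apply_moves(rows=[{"translation": [0, -0.4, 4], "angular": [0, 0, 0], "grip": 0}, {"translation": [0, -0.8, 8], "angular": [0, 0, 0], "grip": 0}, {"translation": [0, -0.8, 11], "angular": [0, 0, 0], "grip": 0}, {"translation": [0, -0.8, 13], "angular": [0, 0, 0], "grip": 0}, {"translation": [0, -0.8, 13], "angular": [0, 0, 0], "grip": 0}])

```text
clock: 1.7
position: [0.5395, -0.2078, 0.1071]
eef_rot: [-179.6, -0.1, 85.5]
ft_force: [-0.0, -0.1, -0.8]
opening: 0.0005
gripper_force: 0.0
```

Request:
apply_moves(rows=[{"translation": [0, 0, 0], "angular": [0, 0, 0], "grip": 0}, {"translation": [0, 0, 0], "angular": [0, 0, 0], "grip": 0}, {"translation": [0, 0, 0], "angular": [0, 0, 0], "grip": 0}])

```text
clock: 2.0
position: [0.5427, -0.2087, 0.1136]
eef_rot: [179.8, 0.1, 85.6]
ft_force: [0.5, -0.6, -0.0]
opening: 0.0003
gripper_force: 0.0
```

```bash
python3 - <<'E'
from rig import env
import cv2,numpy as np
f=env.grab_frame("wrist"); cv2.imwrite("pics/w2.png",cv2.convertScaleAbs(cv2.cvtColor(f["image"],cv2.COLOR_RGB2BGR),alpha=1.3))
np.savez("w2.npz",**f)
s=env.state(); print(s["position"],s["eef_rot"],s["opening"],s["ft_force"])
E
```

```text
[ 0.54257521 -0.20854942  0.1133763 ] [1.79856248e+02 5.42925257e-02 8.55785805e+01] 0.0005597646124271106 [-0.6984445  -0.05590505 -0.37084513]
```

View pics/w2.png

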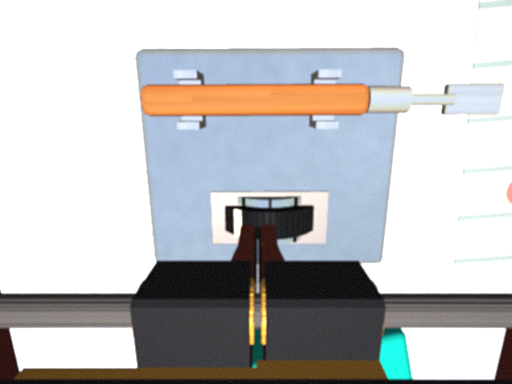

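The closed fingertips (240-275, 230) hover over the wheel (225-313, 205-240), a little to the robot side as intended. Descending.

Request:
apply_moves(rows=[{"translation": [0, 0, 1], "angular": [0, 0, 0], "grip": 0}, {"translation": [0, 0, 1.6], "angular": [0, 0, 0], "grip": 0}, {"translation": [0, 0, 1.9], "angular": [0, 0, 0], "grip": 0}, {"translation": [0, 0, 2.1], "angular": [0, 0, 0], "grip": 0}, {"translation": [0, 0, 2.1], "angular": [0, 0, 0], "grip": 0}])

```text
clock: 2.55
position: [0.5418, -0.208, 0.0904]
eef_rot: [-180.0, -0.0, 85.6]
ft_force: [-0.6, -0.4, -0.5]
opening: 0.0004
gripper_force: 0.0
```

Request:
apply_moves(rows=[{"translation": [0, 0, 0.1], "angular": [0, 0, 0], "grip": 0}, {"translation": [0, 0, 0.1], "angular": [0, 0, 0], "grip": 0}])

```text
clock: 2.75
position: [0.5421, -0.2082, 0.0901]
eef_rot: [180.0, 0.0, 85.6]
ft_force: [0.0, 1.4, 1.1]
opening: 0.0005
gripper_force: 0.8
```

Request:
apply_moves(rows=[{"translation": [0, 0, 0.1], "angular": [0, 0, 0], "grip": 0}, {"translation": [0, 0, 0.1], "angular": [0, 0, 0], "grip": 0}])

```text
clock: 2.95
position: [0.5424, -0.2083, 0.0897]
eef_rot: [179.9, 0.0, 85.6]
ft_force: [-1.4, 1.0, 4.0]
opening: -0.0
gripper_force: 2.3
```

Request:
apply_moves(rows=[{"translation": [0, 0, 0.1], "angular": [0, 0, 0], "grip": 0}, {"translation": [0, 0, 0.1], "angular": [0, 0, 0], "grip": 0}])

```text
clock: 3.15
position: [0.5427, -0.2083, 0.0896]
eef_rot: [179.8, 0.0, 85.6]
ft_force: [-0.4, 1.4, 9.3]
opening: 0.0002
gripper_force: 4.1
```

Request:
apply_moves(rows=[{"translation": [0, 0.2, 0], "angular": [0, 0, 0], "grip": 0}, {"translation": [0, 0.4, 0], "angular": [0, 0, 0], "grip": 0}, {"translation": [0, 0.6, 0], "angular": [0, 0, 0], "grip": 0}, {"translation": [0, 0.8, 0], "angular": [0, 0, 0], "grip": 0}])

```text
clock: 3.55
position: [0.5508, -0.209, 0.0902]
eef_rot: [179.8, 0.0, 85.6]
ft_force: [-0.9, 1.5, 9.3]
opening: 0.0005
gripper_force: 4.9
```

Request:
apply_moves(rows=[{"translation": [0, 0.2, 0], "angular": [0, 0, 0], "grip": 0}, {"translation": [0, 0.4, 0], "angular": [0, 0, 0], "grip": 0}, {"translation": [0, 0.6, 0], "angular": [0, 0, 0], "grip": 0}, {"translation": [0, 0.8, 0], "angular": [0, 0, 0], "grip": 0}, {"translation": [0, 0.9, 0], "angular": [0, 0, 0], "grip": 0}])

```text
clock: 4.05
position: [0.5603, -0.2097, 0.0894]
eef_rot: [179.8, 0.0, 85.6]
ft_force: [2.1, 0.7, 6.0]
opening: 0.0007
gripper_force: 2.8
```

```bash
python3 - <<'E'
from rig import env
import cv2,numpy as np
f=env.grab_frame("wrist"); i=cv2.cvtColor(f["image"],cv2.COLOR_RGB2BGR)[170:270,190:340]
cv2.imwrite("pics/w3.png",cv2.resize(cv2.convertScaleAbs(i,alpha=1.5),None,fx=4,fy=4,interpolation=cv2.INTER_CUBIC))
s=env.state(); print(s["position"],s["ft_force"])
E
```

```text
[ 0.56037557 -0.20970194  0.08935597] [2.25492259 1.12249703 4.95378737]
```

View pics/w3.png

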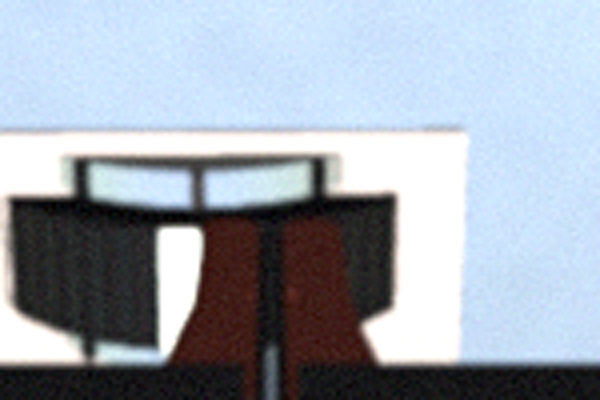

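The white line (crop 160–205) is nearly at the middle tick (195), so the wheel has passed the tipping point and is pulling itself to the middle notch. Lifting.

Request:
apply_moves(rows=[{"translation": [0, 0, -0.5], "angular": [0, 0, 0], "grip": 0}, {"translation": [0, 0, -2], "angular": [0, 0, 0], "grip": 0}, {"translation": [0, 0, -5], "angular": [0, 0, 0], "grip": 0}, {"translation": [0, 0, -8], "angular": [0, 0, 0], "grip": 0}, {"translation": [0, 0, -10], "angular": [0, 0, 0], "grip": 0}])

```text
clock: 4.6
position: [0.5591, -0.2097, 0.191]
eef_rot: [179.9, 0.1, 85.6]
ft_force: [0.6, 0.2, 0.1]
opening: 0.0003
gripper_force: 0.0
```

Request:
apply_moves(rows=[{"translation": [0, 0, 0], "angular": [0, 0, 0], "grip": 0}, {"translation": [0, 0, 0], "angular": [0, 0, 0], "grip": 0}, {"translation": [0, 0, 0], "angular": [0, 0, 0], "grip": 0}])

```text
clock: 4.9
position: [0.5582, -0.2092, 0.1858]
eef_rot: [-179.8, -0.1, 85.6]
ft_force: [0.1, -0.1, -0.6]
opening: 0.0007
gripper_force: 0.0
```

```bash
python3 - <<'E'
from rig import env
import cv2,numpy as np
f=env.grab_frame("wrist"); i=cv2.cvtColor(f["image"],cv2.COLOR_RGB2BGR)[60:260,140:400]
cv2.imwrite("pics/w4.png",cv2.resize(cv2.convertScaleAbs(i,alpha=1.3),None,fx=3,fy=3,interpolation=cv2.INTER_CUBIC))
s=env.state(); print(s["position"],s["ft_force"])
E
```

```text
[ 0.55820918 -0.20918689  0.18556346] [ 0.71599982 -0.19185152 -0.29708726]
```

View pics/w4.png

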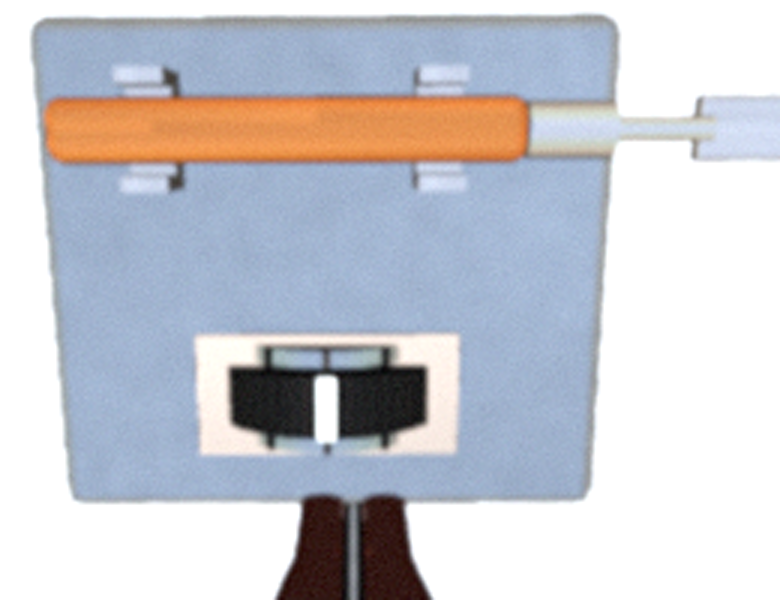

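The white line (326,408) is in line with the middle ticks (326), the iron hasn't moved, and the gripper is clear.

```bash
python3 -c "
from rig import env
print(env.finish_job())"
```

```text
the job is handed in; nothing more can be done
None
```

I rolled the wheel of the station with the iron one click to its middle notch; the last picture shows its white line on top, the iron still in its cradle and the gripper clear, and the job is handed in (no verdict was returned).

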